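# Turn over the face-down slide tray on the drying hotplate

## Task

Two slide trays lie on the drying hotplate; one of them was left face down, its three slide recesses hidden. Slide that tray to the right until it clearly sticks out over the hotplate's long right-hand edge (20 to 35 mm), still lying flat, then get under the overhanging edge and turn the tray over, back onto the hotplate, so that it ends lying flat there with its recesses up and nothing sticking out. It may be let fall over once past upright; leave the other tray where it is.

Things in the scene. Friction and masses are not known exactly. Their poses are not given: they have to be found in the camera images.
- hotplate: White hotplate, fixed, flat dark steel top without rims: 210 (its x) x 290 (its y) x 70 mm high. Origin: centre of its underside, on the bench. A tall bath stands to its left. Its x points to the robot's left (67 to 82 degrees from the robot's forward), z up; its short side with knob and switch faces the robot. In its frame the top is at z = 70 mm, the long right-hand edge at x = -105 mm.
- tray_facedown: Tray to turn over: flat aluminium plate 90 (hotplate's x) x 96 x 6 mm, about 120 g, too wide to grip across. Origin: plate centre; z points out of the face with three black-lined recesses: down at first, up at the end. On the near or far half of the hotplate, 15 to 30 mm from its right-hand edge, 90 mm of free top to its left. Slides when pushed; pivots on its left edge when the right is lifted.
- tray_faceup: The other tray, identical (90 x 96 x 6 mm, origin at its centre) but with its three black-lined recesses already up (z up), on the other half of the hotplate with about 40 mm between the two. To be left where it is.
Not all that is in view belongs to the job. What is shaped like the tray_facedown but blue is not meant.

How it is judged:
By the outcome, as a careful person would: the job done as asked, in the order asked, and still so for the second after the job is handed in, with the robot touching nothing.
It also fails if it takes over 59 s, if anything falls off the work surface, if the arm or the gripper's body presses on something with over 40 N, if the wrist force passes 120 N, or if a joint passes its speed limit or range.

## Robot

A 7-joint arm with a two-finger parallel gripper is mounted at the origin on a cart in front of the work surface, level with it; the furniture and walls round the work are solid. World frame = base frame: x ahead of the robot, y to its left, z up, the work surface at z = 0. Lengths are in m, angles in rad, forces in N, time in s.
With the tool pointing down it reaches from about 0.425 to 0.95 m from the base axis. Payload 4.7 kg.
Tool frame: the origin (TCP) lies at the very end of the fingers, on their centre line; the grasp point (between the pads) lies 19 mm behind it; x points along the fingers, y is the direction in which the jaws open and shut, and the axes are right-handed (so a half turn about x gives the same grasp; the last joint's range is limited). The gripper opens to 87 mm and grips with 3 to 60 N. Pads are 19 mm wide; open, the fingers measure 117 mm over their backs; the gripper's body (75 mm by 190 mm) begins 51 mm behind the grasp point.
Start: joints at [-1.353, 0.469, -0.049, 1.532, 0.024, 1.141, -0.082], TCP at [0.165, 0.655, 0.223] pointing down, gripper open.
Joint ranges: [-2.59, 2.59], [-0.33, 1.99], [-1.39, 1.29], [0.1, 2.45], [-1.04, 4.18], [0.21, 1.99], [-2.66, 2.66]. Speed limits (rad/s): [2.57, 2.57, 3.14, 3.14, 3.14, 3.14, 3.14].

## Interface

Orientations are given as a rotation vector (axis times angle).
In Python, from workcell import bot gives the robot as it stands.
- The arm moves only by the tool drive_tool, never from a script. Its argument "plan" is a list of rows, each a list of 7 numbers: the gripper's target within -1 to 1 (shut at 1, half-way at 0, fully open at -1), then the shift along the world's x, y, z in cm, then the turn, a rotation vector about the world's x, y, z in degrees. In form: [[grip, tx, ty, tz, wx, wy, wz], ...]. A call has 1 to 10 rows; each row shifts and turns the pose as measured when the row begins; what a row does not reach is not made up. A row lasts 1/12 s, in which the tool goes at most 41.7 mm and 7.16 degrees, less where a joint would pass 70% of its speed; a pose out of reach is approached as far as the arm can. A call with a gripper value outside its range is refused whole. The fingers move at their own pace and stop on an object; "squeeze" is the grip in N (left out, the last holds). Time passes only in rows, so rows that do not move let the fingers close. It gives the time, the measured TCP pose, the force and the opening at its end, in the units of the state.
- bot.get_state(): the state, without advancing time (a new reading comes with each control period).
- bot.camera(name): name is "scene" or "top" or "wrist"; returns the picture (400x640x3 uint8, red, green, blue); there is no depth.
- bot.camera_params(name): a dict with "camera_matrix" (3x3 intrinsics, pixels), "R" (3x3) and "t" (3): a world point X has camera coordinates R X + t. Camera axes: x right, y down, z forward; pixel columns grow to the right and rows downward; lengths in m; the calibration is good to about 2 mm. A picture is of the moment at which its call begins: read the wrist's pose just before it. camera_params takes no time and is no camera call; for the wrist camera it gives the pose at the moment of the call.
- bot.sign_off(): hands the job in, once; it reports no verdict.
The state is a dict: "time": time; "qpos": joint angles; "joint_vel": joint speeds; "effort": joint torques, N m; "ee_pos": TCP position; "tool_rot": TCP orientation; "force": force on the tool from outside, world axes, zero at the start; "moment": the same for the moment, N m; "opening": opening from 0.0 (shut) to 1.0 (fully open).
Only numpy, scipy, OpenCV 4.12 (cv2) and the standard library are available. Lean on these libraries where they do the work, as an engineer would, in place of code of your own. Each camera call takes 0.05 s, during which the arm holds its last target. There are 200 camera calls.

## Working session

There is one attempt and no reset: what is moved stays moved. The work goes in short steps, Python scripts to look and compute and a tool call to move; the robot and the scene stay as the last step left them, time stands still between calls to the robot, and variables do not carry over. Pictures are saved under pics/ and viewed, about 8 in all and at most 12, crops included, and the job is handed in when it is done.

Besides the shell and the picture viewer there is one more tool, called after "Call:" as name([rows], argument=value, ...), one row to a line, values as JSON. drive_tool: Moves the arm, as the interface text tells. Its arguments: {"type":"object","properties":{"plan":{"type":"array","items":{"type":"array","items":{"type":"number"}}},"squeeze":{"type":"number"}},"required":["plan"]}

```bash
mkdir -p pics; ls; python3 - <<'E'
from workcell import bot
import cv2,numpy as np
s=bot.get_state();print({k:np.round(v,3) for k,v in s.items()})
for n in("scene","top"):
    im=bot.camera(n);cv2.imwrite(f"pics/{n}0.png",im[...,::-1])
    p=bot.camera_params(n);print(n,{k:np.round(v,3).tolist() for k,v in p.items()}, (-np.array(p["R"]).T@p["t"]).round(3))
E
```

```text
pics
{'time': np.float64(0.0), 'qpos': array([-1.353,  0.469, -0.049,  1.534,  0.024,  1.141, -0.082]), 'joint_vel': array([ 0.001, -0.002, -0.001, -0.002, -0.   , -0.   ,  0.001]), 'effort': array([ 2.0000e-03, -5.0797e+01, -8.1000e-02, -2.3615e+01, -6.2000e-02,
        3.8000e-02,  0.0000e+00]), 'ee_pos': array([0.165, 0.654, 0.222]), 'tool_rot': array([ 0.192,  1.562, -0.195]), 'force': array([-0.393, -0.094,  0.71 ]), 'moment': array([0.015, 0.054, 0.063]), 'opening': np.float64(0.998)}
scene {'camera_matrix': [[513.108, 0.0, 316.297], [0.0, 513.108, 207.06], [0.0, 0.0, 1.0]], 'R': [[-0.998, 0.067, -0.02], [0.056, 0.596, -0.801], [-0.042, -0.8, -0.598]], 't': [0.505, 0.126, 1.086]} [0.543 0.76  0.761]
top {'camera_matrix': [[495.825, 0.0, 322.022], [0.0, 495.825, 205.422], [0.0, 0.0, 1.0]], 'R': [[0.005, -1.0, 0.01], [-0.985, -0.007, -0.17], [0.17, -0.009, -0.985]], 't': [-0.128, 0.492, 0.903]} [ 0.332 -0.116  0.975]
```

View pics/top0.png

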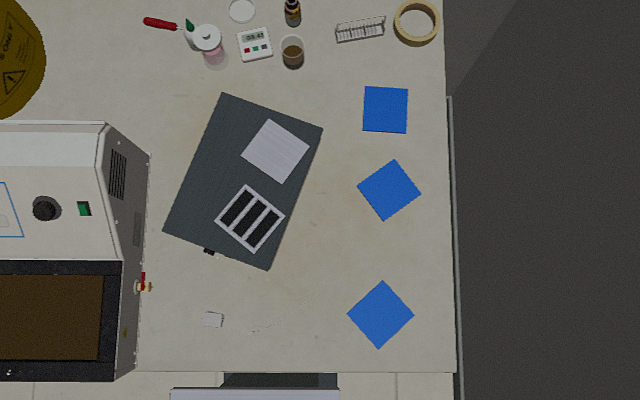

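View pics/scene0.png

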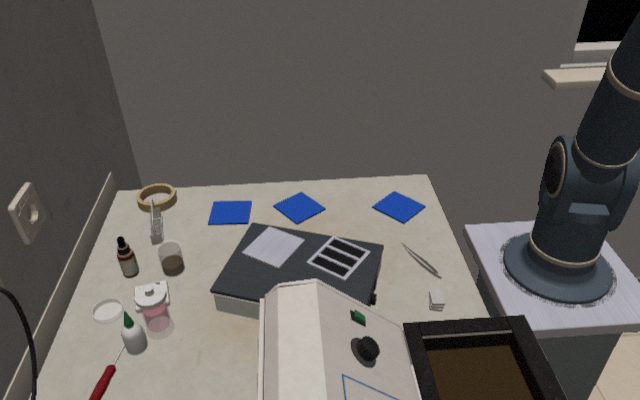

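```bash
cat > h.py <<'E'
import cv2,numpy as np
from workcell import bot
def ray(n,px,z,p=None):
    p=p or bot.camera_params(n);R=np.array(p["R"]);t=np.array(p["t"]);c=-R.T@t
    px=np.atleast_2d(np.array(px,float))
    d=np.c_[px,np.ones(len(px))]@np.linalg.inv(p["camera_matrix"]).T@R
    return c+d*((z-c[2])/d[:,2])[:,None]
def tri(a,pa,b,pb):
    P=[]
    for n in(a,b):
        q=bot.camera_params(n);P.append(np.array(q["camera_matrix"])@np.c_[q["R"],q["t"]])
    X=cv2.triangulatePoints(P[0],P[1],np.array(pa,float).reshape(2,1),np.array(pb,float).reshape(2,1));return X[:3,0]/X[3,0]
def quad(mask,minA=800):
    out=[]
    for c in cv2.findContours(mask,cv2.RETR_EXTERNAL,cv2.CHAIN_APPROX_NONE)[0]:
        if cv2.contourArea(c)>minA: 
            r=cv2.approxPolyDP(cv2.convexHull(c),0.05*cv2.arcLength(c,True),True)[:,0]
            out.append((cv2.contourArea(c),r))
    return out
E
python3 - <<'E'
from h import *
im=cv2.imread("pics/top0.png");hsv=cv2.cvtColor(im,cv2.COLOR_BGR2HSV)
print(hsv[151,275],hsv[100,225],hsv[200,200],hsv[215,250],hsv[340,250],hsv[180,330])
roi=np.zeros(im.shape[:2],np.uint8);cv2.fillPoly(roi,[np.array([(222,96),(318,130),(266,266),(168,230)])],255)
m=((hsv[...,2]>115)*255).astype(np.uint8)&roi
m=cv2.morphologyEx(m,cv2.MORPH_CLOSE,np.ones((15,15)))
for a,q in quad(m):
    w=ray("top",q,.076);print(a,q.tolist(),w.round(3)[:,:2].tolist(),w.mean(0).round(3),np.linalg.norm(np.roll(w,-1,0)-w,axis=1).round(3))
d=((hsv[...,2]<85)*255).astype(np.uint8);d[:,:152]=0;d[:,330:]=0;d[:88]=0;d[275:]=0
d=cv2.morphologyEx(d|m,cv2.MORPH_CLOSE,np.ones((9,9)));d=cv2.morphologyEx(d,cv2.MORPH_OPEN,np.ones((15,15)))
for a,q in quad(d,5000):
    w=ray("top",q,.070);print("plate",a,q.tolist(),w.round(3)[:,:2].tolist(),w.mean(0).round(3),np.linalg.norm(np.roll(w,-1,0)-w,axis=1).round(3))
    e=w[np.argmax(w[:,0])]
# bath top corner: two views guesses
for a,b in(((103,123),(315,281)),((150,155),(262,292)),((82,208),(358,317))): print(tri("top",a,"scene",b).round(3))
im2=cv2.resize(im[80:290,150:340],None,fx=3,fy=2.8,interpolation=cv2.INTER_CUBIC);cv2.imwrite("pics/crop0.png",im2[:600])
E
```

```text
[117  17 151] [104  41  69] [114  35  72] [150  25  31] [ 25  21 148] [ 24  34 143]
2486.0 [[245, 184], [284, 215], [254, 253], [214, 221]] [[0.527, 0.019], [0.469, -0.055], [0.399, -0.002], [0.457, 0.073]] [0.463 0.009 0.076] [0.093 0.088 0.094 0.088]
2299.0 [[268, 119], [309, 146], [282, 183], [240, 155]] [[0.653, -0.021], [0.6, -0.099], [0.529, -0.05], [0.582, 0.03]] [ 0.591 -0.035  0.076] [0.094 0.087 0.096 0.087]
plate 16770.5 [[220, 96], [319, 127], [270, 266], [167, 233]] [[0.7, 0.073], [0.64, -0.118], [0.376, -0.031], [0.435, 0.159]] [0.538 0.021 0.07 ] [0.2   0.278 0.199 0.279]
[0.551 0.223 0.239]
[0.584 0.171 0.148]
[0.46  0.263 0.186]
```

View pics/crop0.png

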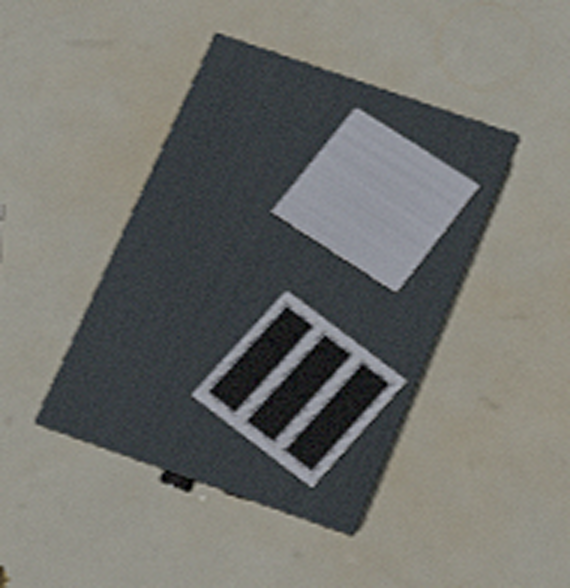

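The grey tray with no recesses at top-image px (275,151), on the far half, is the face-down one. The tray at (250,218) shows three black recesses and is the other one. The blue squares at (385,110), (389,190) and (381,314) lie on the bench and aren't meant.

```bash
cat >> h.py <<'E'
from scipy.spatial.transform import Rotation as Ro
def rect(pts):
    (c,s,a)=cv2.minAreaRect(np.float32(pts[:,:2]*1000).reshape(-1,1,2));b=cv2.boxPoints((c,s,a))/1000
    return np.array(c)/1000,np.array(s)/1000,b
def worldrect(mask,n,z,minA,dil=0.5):
    out=[]
    for c in cv2.findContours(cv2.resize(mask,None,fx=4,fy=4,interpolation=cv2.INTER_LINEAR)//128*255,cv2.RETR_EXTERNAL,cv2.CHAIN_APPROX_NONE)[0]:
        if cv2.contourArea(c)>minA*16: out.append(rect(ray(n,(c[:,0]+.5)/4-.5,z)))
    return out
E
python3 - <<'E'
from h import *
im=cv2.imread("pics/top0.png");v=cv2.cvtColor(im,cv2.COLOR_BGR2HSV)[...,2]
d=((v<105)*255).astype(np.uint8);d[:,:158]=0;d[:,330:]=0;d[:88]=0;d[278:]=0
roi=np.zeros_like(d);cv2.fillPoly(roi,[np.array([(222,98),(316,131),(266,264),(170,230)])],255)
m=((v>105)*255).astype(np.uint8)&roi
d=cv2.morphologyEx(d|roi,cv2.MORPH_OPEN,np.ones((9,9)))
c,s,b=worldrect(d,"top",.07,5000)[0]
e=[b[(i+1)%4]-b[i] for i in range(4)];l=max(e,key=np.linalg.norm);l=l/np.linalg.norm(l);l=l*np.sign(l[0])
hy=np.r_[l,0];hx=np.r_[-l[1],l[0],0];hx_=hx
print("plate",c.round(4),s.round(3),"yaw deg of hx",np.degrees(np.arctan2(hx[1],hx[0])).round(1))
print(((b-c)@np.c_[hx[:2],hy[:2]]).round(3).tolist())
m=cv2.morphologyEx(m,cv2.MORPH_CLOSE,np.ones((13,13)))
for c2,s2,b2 in worldrect(m,"top",.076,800):
    print("tray",c2.round(3),s2.round(3),((c2-c)@np.c_[hx[:2],hy[:2]]).round(3),((b2-c)@np.c_[hx[:2],hy[:2]]).round(3).tolist())
R=Ro.from_rotvec(bot.get_state()["tool_rot"]).as_matrix();print(R.round(2))
E
```

```text
plate [0.5345 0.0225] [0.214 0.299] yaw deg of hx 69.8
[[-0.107, -0.149], [-0.107, 0.149], [0.107, 0.149], [0.107, -0.149]]
tray [0.463 0.009] [0.098 0.091] [-0.038 -0.062] [[-0.07, -0.121], [-0.099, -0.034], [-0.005, -0.004], [0.023, -0.09]]
tray [ 0.591 -0.035] [0.098 0.092] [-0.034  0.073] [[-0.07, 0.016], [-0.093, 0.105], [0.002, 0.13], [0.025, 0.041]]
[[-0.    0.24  0.97]
 [-0.    0.97 -0.24]
 [-1.   -0.    0.  ]]
```

Call:
drive_tool([
  [-1, 0, 0, 4, 0, 0, 0],
  [-1, 0, 0, 4, 0, 0, 0],
  [-1, 0, 0, 4, 0, 0, 0],
  [-1, 0, 0, 4, 0, 0, 0],
  [-1, 0, 0, 4, 0, 0, 0],
  [-1, 0, 0, 4, 0, 0, 0],
])

```text
time: 0.6
ee_pos: [0.163, 0.6444, 0.4538]
tool_rot: [0.165, 1.564, -0.222]
force: [-0.2, 1.7, 0.0]
opening: 1.002
```

Call:
drive_tool([
  [-0.2, 2.3, -3, 0, 0, 0, -5],
  [-0.2, 2.3, -3, 0, 0, 0, -5],
  [-0.2, 2.3, -3, 0, 0, 0, -5],
  [-0.2, 2.3, -3, 0, 0, 0, -5],
  [-0.2, 2.3, -3, 0, 0, 0, -5],
  [-0.2, 2.3, -3, 0, 0, 0, -5],
  [-0.2, 2.3, -3, 0, 0, 0, -5],
  [-0.2, 2.3, -3, 0, 0, 0, -5],
  [-0.2, 2.3, -3, 0, 0, 0, -5],
  [-0.2, 2.3, -3, 0, 0, 0, -5],
])

```text
time: 1.43
ee_pos: [0.3909, 0.3398, 0.4618]
tool_rot: [0.878, 1.399, -0.898]
force: [0.8, 0.2, -1.0]
opening: 0.603
```

Call:
drive_tool([
  [-0.2, 2.3, -3, 0, 0, 0, -5],
  [-0.2, 2.3, -3, 0, 0, 0, -5],
  [-0.2, 2.3, -3, 0, 0, 0, -5],
  [-0.2, 2.3, -3, 0, 0, 0, -5],
  [-0.2, 2.3, -3, 0, 0, 0, -5],
  [-0.2, 2.3, -3, 0, 0, 0, -5],
  [-0.2, 2.3, -3, 0, 0, 0, -5],
])

```text
time: 2.02
ee_pos: [0.5558, 0.1166, 0.4604]
tool_rot: [1.361, 1.125, -1.373]
force: [0.4, 0.6, 0.5]
opening: 0.601
```

```bash
cat >> h.py <<'E'
C=np.array([0.5345,0.0225,0]);HX=np.array([.345,.939,0]);HY=np.array([.939,-.345,0])
def H(p): d=np.array(p)-C; return np.array([d@HX,d@HY,d[2]])
def W(x,y,z): return C+x*HX+y*HY+np.array([0,0,z])
def pitchR(a): # tool x pitched: a=0 straight down, a=90 pointing to hotplate +x (left); tool y = +HY
    a=np.radians(a);x=np.sin(a)*HX-np.cos(a)*np.array([0,0,1.]);return np.c_[x,HY,np.cross(x,HY)]
def to(x,y,z,a):
    s=bot.get_state();R=Ro.from_rotvec(s["tool_rot"]);
    print("t",round(s["time"],2),"H",H(s["ee_pos"]).round(4),"q",s["qpos"].round(2),"F",s["force"].round(1),"op",round(s["opening"],2))
    print("tool x in H",(R.as_matrix()[:,0]@np.c_[HX,HY,[0,0,1]]).round(3))
    print("cm",((W(x,y,z)-s["ee_pos"])*100).round(2),"deg",np.degrees((Ro.from_matrix(pitchR(a))*R.inv()).as_rotvec()).round(1))
E
python3 -c "
from h import *
to(.05,.073,.0725,0)"
```

```text
t 2.02 H [ 0.0957 -0.0125  0.4604] q [-0.7   0.19  0.53  1.42 -0.11  1.57 -0.38] F [0.4 0.6 0.5] op 0.6
tool x in H [ 0.005 -0.022 -1.   ]
cm [  6.45  -7.23 -38.79] deg [-0.8 -1.  -8.1]
```

Call:
drive_tool([
  [-0.2, 2.2, -2.5, -2, 0, 0, -3],
  [-0.2, 2.2, -2.5, -2, 0, 0, -3],
  [-0.2, 1.8, -2, -3, 0, 0, -2],
  [-0.2, 0.3, -0.3, -4, 0, 0, 0],
  [-0.2, 0, 0, -4, 0, 0, 0],
  [-0.2, 0, 0, -4, 0, 0, 0],
  [-0.2, 0, 0, -4, 0, 0, 0],
  [-0.2, 0, 0, -4, 0, 0, 0],
  [-0.2, 0, 0, -4, 0, 0, 0],
])

```text
time: 2.77
ee_pos: [0.6293, 0.0239, 0.1466]
tool_rot: [1.494, 1.01, -1.477]
force: [0.4, -0.1, -0.2]
opening: 0.597
```

```bash
python3 -c "
from h import *
to(.05,.073,.0725,0)"
```

```text
t 2.77 H [0.034  0.0885 0.1466] q [-0.48  0.5   0.53  1.75 -0.31  0.96 -0.2 ] F [ 0.4 -0.1 -0.2] op 0.6
tool x in H [ 0.011  0.001 -1.   ]
cm [-0.9   2.04 -7.41] deg [-0.5  0.3  1.7]
```

Call:
drive_tool([
  [-0.2, -0.9, 2, 0, 0, 0, 1.7],
  [-0.2, 0, 0, -3, 0, 0, 0],
  [-0.2, 0, 0, -2, 0, 0, 0],
  [-0.2, 0, 0, -1, 0, 0, 0],
  [-0.2, 0, 0, 0, 0, 0, 0],
])

```text
time: 3.18
ee_pos: [0.6115, 0.0445, 0.0712]
tool_rot: [1.456, 1.038, -1.476]
force: [1.7, -0.3, -0.2]
opening: 0.601
```

```bash
python3 -c "
from h import *
to(.05,.073,.0725,0)"
```

```text
t 3.18 H [0.0472 0.0647 0.0712] q [-0.48  0.58  0.48  1.83 -0.36  0.83 -0.17] F [ 1.7 -0.3 -0.2] op 0.6
tool x in H [-0.001 -0.018 -1.   ]
cm [ 0.88 -0.02  0.13] deg [-0.3 -1.  -0.1]
```

Call:
drive_tool([
  [-0.2, 0.7, -0.3, 0.15, 0, -1, 0],
  [-0.2, -0.35, -0.94, 0, 0, 0, 0],
  [-0.2, -0.35, -0.94, 0, 0, 0, 0],
  [-0.2, -0.28, -0.75, 0, 0, 0, 0],
  [-0.2, -0.28, -0.75, 0, 0, 0, 0],
  [-0.2, -0.28, -0.75, 0, 0, 0, 0],
  [-0.2, -0.28, -0.75, 0, 0, 0, 0],
  [-0.2, 0, 0, 0, 0, 0, 0],
])

```text
time: 3.85
ee_pos: [0.6014, -0.0155, 0.0784]
tool_rot: [1.475, 1.019, -1.455]
force: [-0.6, -0.6, 0.2]
opening: 0.6
```

```bash
python3 -c "
from h import *
to(-.03,.073,.073,0)
for n in ('top',):
  im=bot.camera(n);cv2.imwrite('pics/t1.png',cv2.resize(im[70:290,150:350,::-1],None,fx=2.7,fy=2.7))"
```

```text
t 3.85 H [-0.0126  0.076   0.0784] q [-0.4   0.54  0.49  1.88 -0.35  0.8  -0.08] F [-0.6 -0.6  0.2] op 0.6
tool x in H [ 0.008  0.007 -1.   ]
cm [-0.87 -1.54 -0.54] deg [-0.3  0.6  0.1]
```

View pics/t1.png

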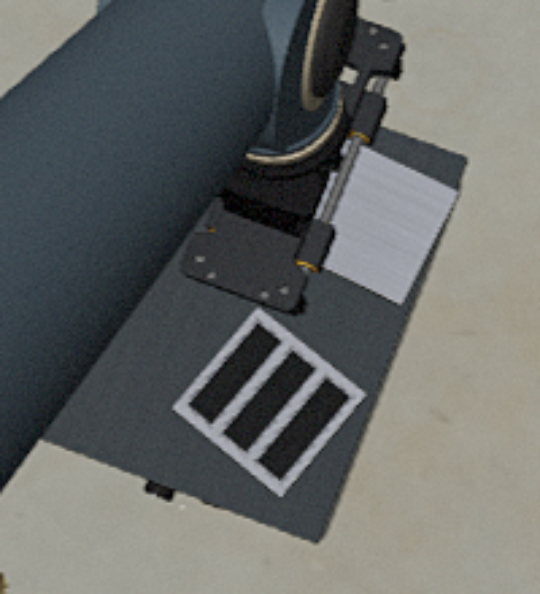

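The tray has squared up and its right edge has reached the hotplate's edge. The tips drifted up to z = 78 mm, so I'll back off, lower and push again.

Call:
drive_tool([
  [-0.2, 0.52, 1.41, 0, 0, 0, 0],
  [-0.2, 0, 0, -0.3, 0, 0, 0],
  [-0.2, 0, 0, -0.2, 0, 0, 0],
  [-0.2, 0, 0, 0, 0, 0, 0],
])

```text
time: 4.23
ee_pos: [0.6089, 0.0018, 0.0765]
tool_rot: [1.474, 1.022, -1.451]
force: [-0.9, -1.9, 3.4]
opening: 0.596
```

```bash
python3 -c "
from h import *
to(-.03,.073,.073,0)"
```

```text
t 4.23 H [0.0062 0.077  0.0765] q [-0.42  0.55  0.48  1.86 -0.36  0.8  -0.1 ] F [-0.9 -1.9  3.4] op 0.6
tool x in H [ 0.01   0.008 -1.   ]
cm [-1.62 -3.27 -0.35] deg [-0.4  0.6 -0.1]
```

Call:
drive_tool([
  [-0.2, 0, 0, 1.5, 0, 0, 0],
  [-0.2, 0.6, 1.65, 0, 0, 0, 0],
  [-0.2, 0.6, 1.65, 0, 0, 0, 0],
  [-0.2, 0, 0, -1, 0, 0, 0],
  [-0.2, 0, 0, 0, 0, 0, 0],
])

```text
time: 4.65
ee_pos: [0.6221, 0.04, 0.0807]
tool_rot: [1.469, 1.026, -1.446]
force: [-1.5, 0.1, -1.5]
opening: 0.597
```

```bash
cat >> h.py <<'E'
def tray():
    im=bot.camera("top")[...,::-1].copy();roi=np.zeros(im.shape[:2],np.uint8)
    P=bot.camera_params("top");w=np.array([W(x,y,.076) for x,y in((.06,.15),(-.16,.15),(-.16,.005),(.06,.005))])
    px=cv2.projectPoints(w,cv2.Rodrigues(np.array(P["R"]))[0],np.array(P["t"]),np.array(P["camera_matrix"]),None)[0][:,0]
    cv2.fillPoly(roi,[px.astype(int)],255);hsv=cv2.cvtColor(im,cv2.COLOR_BGR2HSV)
    m=((hsv[...,2]>115)&(hsv[...,0]>100)).astype(np.uint8)*255&roi;m=cv2.morphologyEx(m,cv2.MORPH_OPEN,np.ones((3,3)))
    for c,s,b in worldrect(m,"top",.076,500): print("tray",H(np.r_[c,0]).round(3),s.round(3),[H(np.r_[q,0])[:2].round(3).tolist() for q in b])
    return im
E
python3 -c "
from h import *
to(-.03,.073,.072,0);tray()"
```

```text
t 4.65 H [0.0467 0.0763 0.0807] q [-0.48  0.57  0.48  1.82 -0.36  0.83 -0.16] F [-1.5  0.1 -1.5] op 0.6
tool x in H [ 0.01   0.008 -1.   ]
cm [-2.94 -7.09 -0.87] deg [-0.4  0.6 -0.5]
tray [-0.054  0.08   0.   ] [0.099 0.092] [[-0.098, 0.029], [-0.108, 0.12], [-0.01, 0.131], [0.0, 0.04]]
```

Call:
drive_tool([
  [-0.2, -0.2, -1.2, -0.5, 0, 0, 0],
  [-0.2, 0, 0, -0.35, 0, 0, 0],
  [-0.2, 0, 0, 0, 0, 0, 0],
])

```text
time: 4.95
ee_pos: [0.6194, 0.0256, 0.071]
tool_rot: [1.468, 1.026, -1.447]
force: [-0.6, -0.4, -0.1]
opening: 0.601
```

```bash
python3 -c "
from h import *
to(-.03,.08,.072,0)"
```

```text
t 4.95 H [0.0323 0.0787 0.071 ] q [-0.45  0.58  0.48  1.84 -0.36  0.81 -0.13] F [-0.6 -0.4 -0.1] op 0.6
tool x in H [ 0.009  0.007 -1.   ]
cm [-2.01 -5.89  0.1 ] deg [-0.3  0.6 -0.5]
```

Call:
drive_tool([
  [-0.2, -0.28, -0.75, -0.03, 0, 0, 0],
  [-0.2, -0.28, -0.75, -0.05, 0, 0, 0],
  [-0.2, -0.28, -0.75, -0.06, 0, 0, 0],
  [-0.2, -0.2, -0.56, -0.06, 0, 0, 0],
])

```text
time: 5.28
ee_pos: [0.6104, -0.0028, 0.0708]
tool_rot: [1.476, 1.026, -1.443]
force: [0.5, 2.8, 3.8]
opening: 0.597
```

```bash
python3 -c "
from h import *
to(-.03,.08,.072,0);tray()"
```

```text
t 5.28 H [0.0025 0.08   0.0708] q [-0.41  0.56  0.48  1.86 -0.37  0.79 -0.08] F [0.5 2.8 3.8] op 0.6
tool x in H [ 0.016  0.01  -1.   ]
cm [-1.11 -3.05  0.12] deg [-0.6  0.8 -0.4]
tray [-0.061  0.083  0.   ] [0.096 0.092] [[-0.106, 0.035], [-0.111, 0.127], [-0.016, 0.132], [-0.011, 0.04]]
```

Call:
drive_tool([
  [-0.2, -0.28, -0.75, 0, 0, 0, 0],
  [-0.2, -0.25, -0.66, 0, 0, 0, 0],
  [-0.2, -0.2, -0.5, 0, 0, 0, 0],
  [-0.2, 0, 0, 0, 0, 0, 0],
])

```text
time: 5.67
ee_pos: [0.601, -0.0275, 0.0708]
tool_rot: [1.476, 1.023, -1.446]
force: [-0.2, -0.1, 2.0]
opening: 0.604
```

```bash
python3 -c "
from h import *
to(-.03,.08,.072,0);tray()"
```

```text
t 5.67 H [-0.024   0.0797  0.0708] q [-0.37  0.55  0.48  1.88 -0.36  0.78 -0.04] F [-0.2 -0.1  2. ] op 0.6
tool x in H [ 0.013  0.01  -1.   ]
cm [-0.17 -0.57  0.12] deg [-0.5  0.8 -0.2]
tray [-0.088  0.086  0.   ] [0.089 0.092] [[-0.133, 0.041], [-0.132, 0.133], [-0.044, 0.132], [-0.044, 0.04]]
```

Call:
drive_tool([
  [-0.2, 0.35, 0.94, 0.3, 0, 0, 0],
  [-0.2, 0, 0, 4, 0, 0, 0],
  [-0.2, 0, 0, 4, 0, 0, 0],
  [-0.2, 0, 0, 4, 0, 0, 0],
  [-0.2, -0.3, -1, 4, 0, 0, 0],
  [-0.2, -1, -3, 2, 0, 0, 0],
  [-0.2, -1.3, -3.7, 0, 0, 0, 0],
  [-0.2, -1.3, -3.7, 0, 0, 0, 0],
  [-0.2, -1.3, -3.7, 0, 0, 0, 0],
  [-0.2, -1, -3, 0, 0, 0, 0],
])

```text
time: 6.55
ee_pos: [0.5404, -0.1888, 0.2589]
tool_rot: [1.446, 1.04, -1.435]
force: [0.2, 0.2, -0.1]
opening: 0.6
```

Call:
drive_tool([
  [-0.2, 0, 0, 0, 6.6, -2.4, 0],
  [-0.2, 0, 0, 0, 6.6, -2.4, 0],
  [-0.2, 0, 0, 0, 6.6, -2.4, 0],
  [-0.2, 0, 0, 0, 6.6, -2.4, 0],
  [-0.2, 0, 0, 0, 6.6, -2.4, 0],
  [-0.2, 0, 0, 0, 6.6, -2.4, 0],
])

```text
time: 7.05
ee_pos: [0.5429, -0.1893, 0.2646]
tool_rot: [2.049, 1.441, -0.854]
force: [0.2, 0.1, -1.2]
opening: 0.606
```

```bash
python3 -c "
from h import *
to(-.17,.086,.055,70);im=tray();cv2.imwrite('pics/t2.png',cv2.resize(im[60:290,150:400],None,fx=2.5,fy=2.5))"
```

```text
t 7.05 H [-0.196   0.081   0.2646] q [ 0.26  0.43  0.5   1.77 -0.9   1.45  0.77] F [ 0.2  0.1 -1.2] op 0.61
tool x in H [ 0.686  0.011 -0.728]
cm [  1.37   2.25 -20.96] deg [25.9 -7.  -0.8]
tray [-0.084  0.086  0.   ] [0.098 0.091] [[-0.133, 0.041], [-0.133, 0.132], [-0.035, 0.132], [-0.035, 0.04]]
```

View pics/t2.png

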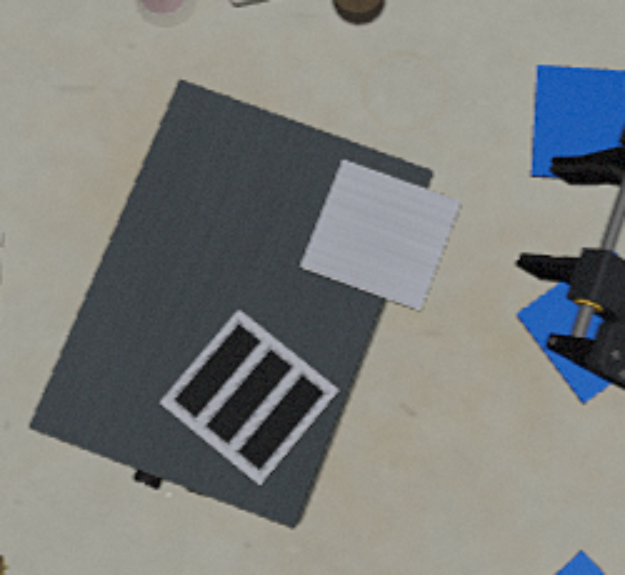

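The tray is square to the hotplate and sticks out about 27 mm over the right edge (crop px 385–460). The other tray hasn't moved. Next I tilt further and watch joint 5.

Call:
drive_tool([
  [-0.2, 0, 0, -2, 6.6, -2, 0],
  [-0.2, 0, 0, -2, 6.6, -2, 0],
  [-0.2, 0, 0, -2, 6.6, -2, 0],
  [-0.2, 0, 0, -2, 6.2, -1, 0],
])

```text
time: 7.43
ee_pos: [0.544, -0.1908, 0.1868]
tool_rot: [2.35, 1.669, -0.459]
force: [1.5, -0.1, -1.4]
opening: 0.604
```

```bash
python3 -c "
from h import *
to(-.17,.086,.055,70)"
```

```text
t 7.43 H [-0.197   0.0825  0.1868] q [ 0.73  0.68  0.01  1.77 -1.03  1.52  0.95] F [ 1.5 -0.1 -1.4] op 0.6
tool x in H [ 0.927 -0.015 -0.377]
cm [  1.26   2.4  -13.18] deg [ 2.  -0.7 -1. ]
```

Call:
drive_tool([
  [-0.2, 0.2, 0, -3, 1, -0.3, 0],
  [-0.2, 0.1, 0, -3, 1, -0.3, 0],
  [-0.2, 0, 0, -3, 0, 0, 0],
  [-0.2, 0, 0, -2, 0, 0, 0],
  [-0.2, 0, 0, -1.5, 0, 0, 0],
  [-0.2, 0, 0, -0.8, 0, 0, 0],
  [-0.2, 0, 0, 0, 0, 0, 0],
])

```text
time: 8.02
ee_pos: [0.5432, -0.1888, 0.0363]
tool_rot: [2.374, 1.706, -0.444]
force: [-0.3, -0.6, 0.5]
opening: 0.598
```

```bash
python3 -c "
from h import *
to(-.118,.086,.048,70)"
```

```text
t 8.02 H [-0.1954  0.0811  0.0363] q [ 0.77  0.94 -0.04  1.75 -1.02  1.4   1.12] F [-0.3 -0.6  0.5] op 0.6
tool x in H [ 0.939 -0.03  -0.345]
cm [3.13 7.09 1.17] deg [-0.3 -1.4 -1.3]
```

Call:
drive_tool([
  [-0.2, 0.6, 0, 0.9, -0.3, -1.4, -1],
  [-0.2, 0.6, 1.7, 0, 0, 0, 0],
  [-0.2, 0.6, 1.7, 0, 0, 0, 0],
  [-0.2, 0.6, 1.7, 0, 0, 0, 0],
  [-0.2, 0.3, 0.7, 0, 0, 0, 0],
  [-0.2, 0, 0, 0, 0, 0, 0],
])

```text
time: 8.52
ee_pos: [0.5739, -0.1265, 0.0487]
tool_rot: [2.365, 1.677, -0.427]
force: [-0.2, -0.3, 0.8]
opening: 0.599
```

```bash
python3 -c "
from h import *
to(-.118,.086,.048,70)
im=bot.camera('scene');cv2.imwrite('pics/s2.png',cv2.resize(im[160:330,180:460,::-1],None,fx=2.8,fy=2.8))"
```

```text
t 8.52 H [-0.1263  0.0884  0.0487] q [ 0.81  0.91 -0.24  1.81 -1.03  1.23  1.07] F [-0.2 -0.3  0.8] op 0.6
tool x in H [ 0.936 -0.013 -0.353]
cm [ 0.06  0.86 -0.07] deg [ 0.7 -0.  -0.9]
```

View pics/s2.png

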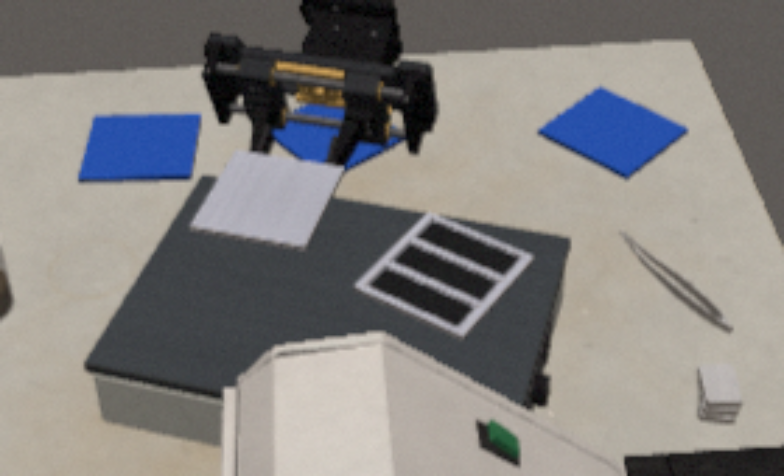

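Call:
drive_tool([
  [-0.2, 0.24, 0.66, 0, 0, 0, 0],
  [-0.2, 0, 0, 0.8, 0, 0, 0],
  [-0.2, 0, 0, 0.7, 0, 0, 0],
  [-0.2, 0.06, 0.15, 1, 0, 0, 0],
  [-0.2, 0.1, 0.27, 1, 0, 0, 0],
])

```text
time: 8.98
ee_pos: [0.5772, -0.1199, 0.0836]
tool_rot: [2.365, 1.671, -0.439]
force: [0.2, 0.5, -0.2]
opening: 0.603
```

```bash
python3 -c "
from h import *
to(-.108,.086,.100,70)
im=bot.camera('scene');cv2.imwrite('pics/s3.png',cv2.resize(im[160:330,180:460,::-1],None,fx=2.8,fy=2.8))"
```

```text
t 8.98 H [-0.119   0.0892  0.0836] q [ 0.81  0.85 -0.26  1.83 -1.03  1.23  1.02] F [ 0.2  0.5 -0.2] op 0.6
tool x in H [ 0.933 -0.01  -0.36 ]
cm [0.08 1.13 1.64] deg [ 1.1 -0.3 -0.7]
```

View pics/s3.png

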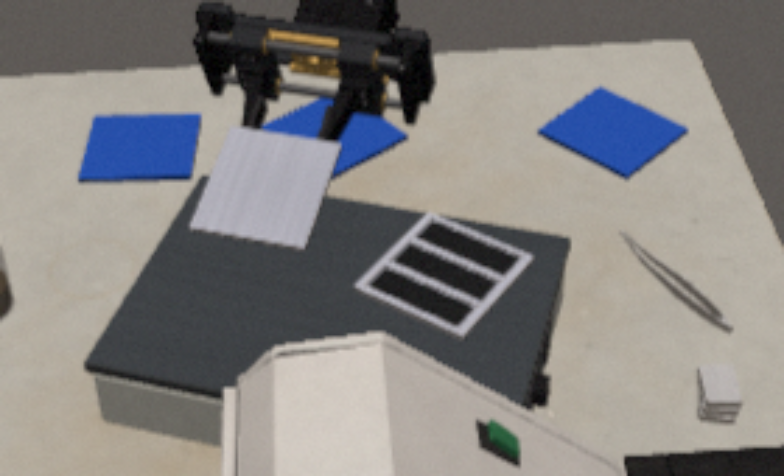

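The right edge is rising while the left edge stays put at px (190–305, 240). I'll carry on along the arc.

Call:
drive_tool([
  [-0.2, 0.17, 0.52, 0.85, 0, 0, 0],
  [-0.2, 0.17, 0.52, 0.85, 0, 0, 0],
  [-0.2, 0.25, 0.7, 1, 0, 0, 0],
  [-0.2, 0.3, 0.85, 1, 0, 0, 0],
  [-0.2, 0.33, 0.95, 0.85, 0, 0, 0],
])

```text
time: 9.45
ee_pos: [0.5907, -0.084, 0.1353]
tool_rot: [2.365, 1.664, -0.44]
force: [0.2, -0.1, -0.8]
opening: 0.598
```

```bash
python3 -c "
from h import *
to(-.0406,.086,.139,70)
im=bot.camera('scene');cv2.imwrite('pics/s4.png',cv2.resize(im[160:330,180:460,::-1],None,fx=2.8,fy=2.8))"
```

```text
t 9.45 H [-0.0806  0.0895  0.1353] q [ 0.83  0.76 -0.37  1.86 -1.03  1.17  0.92] F [ 0.2 -0.1 -0.8] op 0.6
tool x in H [ 0.932 -0.006 -0.363]
cm [1.05 3.87 0.37] deg [ 1.3 -0.2 -0.5]
```

View pics/s4.png

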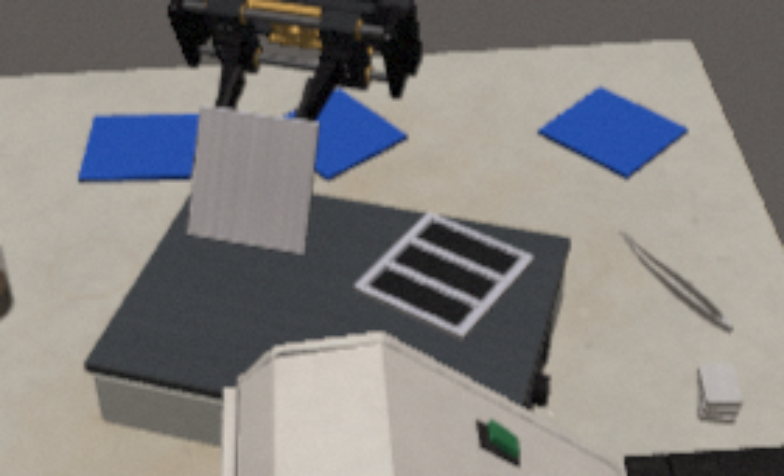

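Call:
drive_tool([
  [-0.2, 0.33, 1, 0.35, 0, 0, 0],
  [-0.2, 0.33, 1, 0.2, 0, 0, 0],
  [-0.2, 0.33, 1, 0.1, 0, 0, 0],
  [-0.2, 0.33, 1, 0, 0, 0, 0],
  [-0.2, 0.33, 1, 0, 0, 0, 0],
  [-0.2, 0.33, 1, 0, 0, 0, 0],
  [-0.2, 0.2, 0.6, 0, 0, 0, 0],
  [-0.2, 0, 0, 0, 0, 0, 0],
])

```text
time: 10.17
ee_pos: [0.6141, -0.0079, 0.1519]
tool_rot: [2.358, 1.672, -0.423]
force: [-0.0, 0.2, -0.1]
opening: 0.602
```

```bash
python3 -c "
from h import *
to(-.01,.086,.139,70)
im=bot.camera('scene');cv2.imwrite('pics/s5.png',cv2.resize(im[160:330,180:460,::-1],None,fx=2.8,fy=2.8))"
```

```text
t 10.17 H [-0.0011  0.0852  0.1519] q [ 0.86  0.77 -0.59  1.9  -1.03  1.    0.86] F [-0.   0.2 -0.1] op 0.6
tool x in H [ 0.935 -0.012 -0.356]
cm [-0.23 -0.87 -1.29] deg [ 1.1  0.4 -1. ]
```

View pics/s5.png

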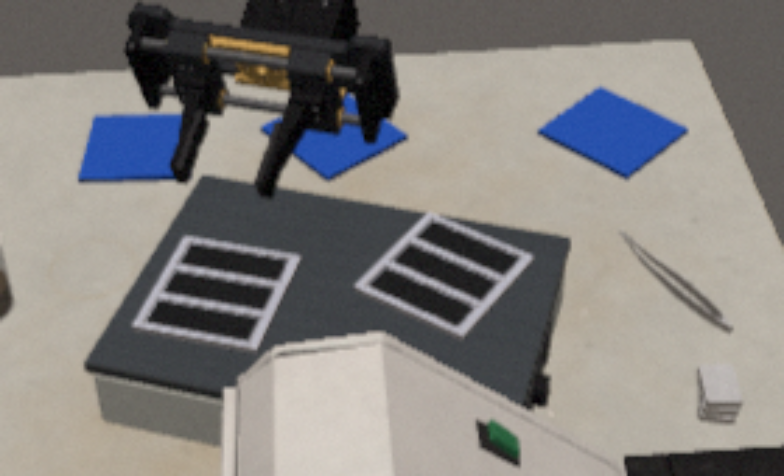

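The tray now lies face up on the hotplate at px (135–300, 235–350). I'll back away and check it from above.

Call:
drive_tool([
  [-0.2, -0.3, -0.9, 3, 0, 0, 0],
  [-0.2, -0.8, -2.2, 3, 0, 0, 0],
  [-0.2, -1, -3, 2, 0, 0, 0],
  [-0.2, -1, -3, 2, 0, 0, 0],
  [-0.2, -1, -3, 2, 0, 0, 0],
  [-0.2, -1, -3, 1, 0, 0, 0],
  [-0.2, -1, -3, 0, 0, 0, 0],
  [-0.2, -1, -3, 0, 0, 0, 0],
  [-0.2, 0, 0, 0, 0, 0, 0],
  [-0.2, 0, 0, 0, 0, 0, 0],
])

```text
time: 11.05
ee_pos: [0.5334, -0.2327, 0.2883]
tool_rot: [2.357, 1.668, -0.437]
force: [0.4, 1.1, -0.6]
opening: 0.6
```

```bash
python3 - <<'E'
from h import *
im=bot.camera('top')[...,::-1].copy();v=cv2.cvtColor(im,cv2.COLOR_BGR2HSV)[...,2]
roi=np.zeros_like(v);cv2.fillPoly(roi,[np.array([(222,98),(316,131),(266,264),(170,230)])],255)
m=cv2.morphologyEx(((v>105)*255).astype(np.uint8)&roi,cv2.MORPH_CLOSE,np.ones((13,13)))
for c,s,b in worldrect(m,"top",.076,800): print(H(np.r_[c,0]).round(3),s.round(3),[H(np.r_[q,0])[:2].round(3).tolist() for q in b])
cv2.imwrite('pics/t9.png',cv2.resize(im[60:290,150:400],None,fx=2.5,fy=2.5)); print(bot.get_state()["force"].round(1))
E
```

```text
[-0.037 -0.062  0.   ] [0.098 0.092] [[-0.069, -0.122], [-0.099, -0.035], [-0.005, -0.003], [0.024, -0.09]]
[0.022 0.085 0.   ] [0.099 0.092] [[-0.028, 0.04], [-0.026, 0.131], [0.072, 0.13], [0.071, 0.038]]
[-0.1 -0.6 -0.3]
```

View pics/t9.png

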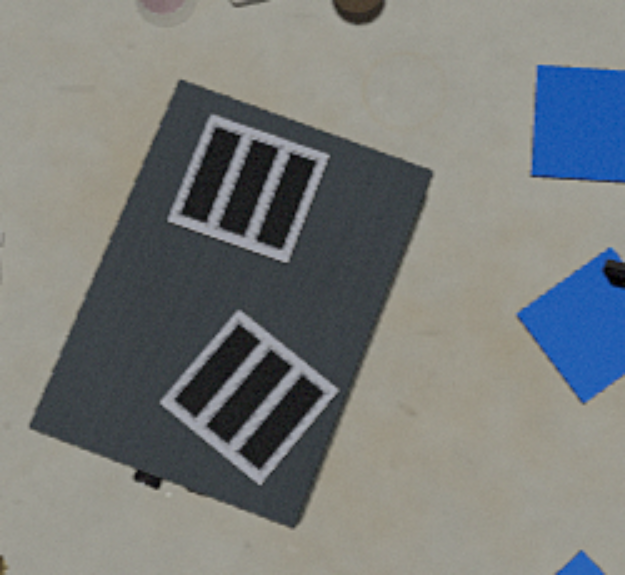

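Both trays lie flat with their recesses up and fully on the hotplate: the turned one at crop px (250,188), the other still at (250,398). The robot is clear of everything.

```bash
python3 -c "
from workcell import bot
print(bot.sign_off())"
```

```text
the job is handed in; nothing more can be done
None
```

The face-down tray is turned over and lies flat on the hotplate with its recesses up. I handed the job in at about 11 s on the robot's clock.

- **Sliding:** I pushed the tray right with two fingertips until it was square to the hotplate and stuck out about 27 mm over the right edge. On the first push the tips rode up onto the tray, with about 3 N of contact. I backed off, lowered and pushed again.
- **Turning:** I put both fingertips under the overhang and lifted in an arc. The tray tipped over past upright and fell face up onto the hotplate.
- **Last checks:** In the final top view the turned tray spans about x −28 to +72 mm and y +38 to +131 mm in the hotplate frame, so nothing sticks out. The other tray's measured position is within about 3 mm of the start, which is measurement noise. The robot was clear, with about 0.7 N on the wrist sensor, and no force reading I took went above about 5 N.
- **Disagreement:** My measurements made the tray's side along the hotplate's x about 96 mm and the other about 90 mm, the reverse of the description. This did not affect the result.

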